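Set a doming punch over the copper blank

ROBOT

A 6-joint arm with a two-finger parallel gripper is mounted at the origin on the work surface. World frame = base frame: x ahead of the robot, y to its left, z up, the work surface at z = 0. Lengths are in m, angles in degrees, forces in N, time in s.
With the tool pointing down it reaches from about 0.375 to 0.9 m from the base axis. Payload 3.1 kg.
Tool frame: the origin (TCP) lies on the centre line of the jaws, within the pads' length; the fingertips stand 17 mm ahead of it and the grasp point (between the pads) lies 2 mm behind it; z points along the fingers, y is the line along which they close (so a half turn about z gives the same grasp; the last joint's range is limited). The gripper opens to 87 mm and grips with 3 to 60 N. Pads are 19 mm wide; open, the fingers measure 117 mm over their backs; the gripper's body (75 mm by 190 mm) begins 51 mm behind the grasp point.
Start: joints at [-87.405, 30.224, 82.088, -0, 67.689, -10.227], TCP at [0.139, -0.609, 0.24] pointing down, gripper open.
Joint ranges: [-176.69, 176.69], [-43.24, 126.21], [12.49, 139.97], [-82, 262], [0, 151.66], [-163.58, 163.58]. Speed limits (degrees/s): [159.86, 159.86, 180, 180, 180, 180].

INTERFACE

Orientations are given as a 3x3 rotation matrix whose columns are the frame's x, y, z axes.
In Python, from rig import bot, imaging, finder gives the robot as it stands. The module is installed in compiled form; this text tells all that it offers.
- The arm moves only by the tool play_rows, never from a script. Its argument "motion" is a list that holds one entry, the list of rows, each a list of 6 numbers: the shift along the tool's x, y, z in parts of the range, where 1.0 means 0.75 m, then the turn, a rotation vector about the tool's x, y, z in parts of the range, where 1.0 means 120 degrees. In form: [[[dx, dy, dz, wx, wy, wz], ...]]. A call has 1 to 8 rows; each row is the pose to reach, as a shift and turn from the pose commanded when the call began, along the tool's axes at that moment; what a row does not reach only later rows make up. A row lasts 1/12 s, in which the tool goes at most 41.7 mm and 7.16 degrees, less where a joint would pass 70% of its speed; a pose out of reach is approached as far as the arm can. A shift or turn number past 1, either way, is cut back to 1. A call with a gripper value outside its range is refused whole. "fingers" is the finger opening in m, from 0 to 0.087, set as the call begins (left out, the last holds). The fingers move at their own pace and stop on an object; the grip force is fixed at half the most. Time passes only in rows, so rows that repeat a pose let the fingers close. It gives the time, the measured TCP pose, the force, the opening and the grip force at its end, in the units of the state.
- bot.read_state(): the state, without advancing time (a new reading comes with each control period).
- imaging.capture(name): name is "scene" or "top"; returns a dict with "frame" (480x640x3 uint8, red, green, blue), "camera_matrix" (3x3 intrinsics, pixels), "R" (3x3) and "t" (3): a world point X has camera coordinates R X + t. Camera axes: x right, y down, z forward; pixel columns grow to the right and rows downward; lengths in m; the calibration is good to about 2 mm. A picture is of the moment at which its call begins. There is no depth.
- bot.hand_in(): hands the job in; it is judged then, once.
Trained networks look in the newest picture that a camera, given by its name, has taken for a name from the list of things; names that differ only in an ending like _2 or _b are one class to them, and where a whole thing is asked for, a point or a joint stands for the part that bears it (a point fixed in the world has none). Each returns a list of dicts, best first, with "confidence" (0 to 1); they miss things now and then, are a little off and sometimes report something else, mostly with a low value. They report only what shows in the picture. A call takes as long as a camera call.
- finder.recognise(camera, name): "at" ([x, y, z] in m, in world coordinates, good to about 4 mm: the middle of the surface that is visible of it).
- finder.outline_of(camera, name): "pixels" (480x640 bool, what is visible of it).
The state is a dict: "time_s": time; "joint_positions": joint angles; "qvel": joint speeds; "tau": joint torques, N m; "position": TCP position; "tcp_rot": TCP orientation; "force": force on the tool from outside, world axes, zero at the start; "moment": the same for the moment, N m; "opening": opening from 0.0 (shut) to 1.0 (fully open); "grasp_force": force on a finger pad.
Only numpy, scipy, OpenCV 4.12 (cv2) and the standard library are available. Lean on these libraries where they do the work, as an engineer would, in place of code of your own. Each camera call takes 0.05 s, during which the arm holds its last target. There are 200 camera calls.

TASK

One of the two wooden stumps carries a flat copper disc still to be sunk, the other a finished copper dome. Take the punch that belongs to the stump with the flat disc (the large-ball punch for the wide stump, the small-ball punch for the slim one), lift it straight out of its stand and carry it high over the file rack without touching the rack. Finish while still holding the punch, upright and still, its ball centred over the disc and hovering about 8 mm above it; do not touch the disc or the dome with it, and leave the other punch and everything else on the bench where it is.

Things in the scene. Friction and masses are not known exactly. Their poses are not given: they have to be found in the camera images.
- punch_large: steel punch hanging upright, loose, by its collar in stand_large, origin (lowest point of its ball) 30 mm above the bench. z up the shank; x, y square to the shank's flats. Above the origin: ball 36 mm wide, thin neck, collar 60 mm wide at 63-70 mm, bare square shank 16 x 16 mm at 70-150 mm (grip here). 0.5 kg +-25%, centre of mass below the shank: hangs straight when gripped
- punch_small: steel punch hanging upright, loose, by its collar in stand_small, origin (lowest point of its ball) 30 mm above the bench. z up the shank; x, y square to the shank's flats. Above the origin: ball 22 mm wide, thin neck, collar 46 mm wide at 63-70 mm, bare square shank 16 x 16 mm at 70-150 mm (grip here). 0.32 kg +-25%, centre of mass below the shank: hangs straight when gripped
- punch_large_tip (a point): lowest point of the large punch's ball (its origin)
- punch_small_tip (a point): lowest point of the small punch's ball (its origin)
- stand_large: fixed dark steel stand of punch_large: plate 90 x 90 mm, its top 93 mm above the bench, on two side legs (+-y edges), with a round hole 48 mm wide in the middle where the ball hangs; lift the punch straight up until its ball is above 93 mm. Origin under the middle, on the bench
- stand_small: fixed dark steel stand of punch_small: plate 74 x 74 mm, its top 93 mm above the bench, on two side legs (+-y edges), with a round hole 34 mm wide in the middle where the ball hangs; lift the punch straight up until its ball is above 93 mm. Origin under the middle, on the bench
- stump_wide: fixed round pale wooden stump, 110 mm in diameter, 45 mm high, with a 40 mm hollow in the middle of its top, covered by the piece lying on it. Origin under its middle, on the bench
- stump_slim: fixed round pale wooden stump, 74 mm in diameter, 45 mm high, with a 28 mm hollow in the middle of its top, covered by the piece lying on it. Origin under its middle, on the bench
- disc: loose flat copper disc, 50 mm in diameter, 3 mm thick, lying centred on one of the stumps (its top 48 mm above the bench). Origin at the centre of its underside
- disc_top (a point): centre of the disc's upper face; z up
- dome: finished copper dome, 48 mm in diameter, 20 mm high, crown up, centred on the other stump (its crown 65 mm above the bench). Origin at the centre of its rim
- file_rack: fixed wooden bar 300 mm long (its own x), 34 mm wide and 70 mm high, with file handles standing up out of it to at most 130 mm above the bench, running away from the robot between the stands (left) and the stumps (right). Origin under its middle, on the bench
- bench_block: bystander: loose steel block 65 x 65 x 22 mm, origin at the centre of its underside
- spool: bystander: dark steel spool, 52 mm in diameter, 36 mm high, origin at the centre of its underside
- jar: bystander: amber glass jar, 56 mm in diameter, 75 mm high, origin at the centre of its underside
- hammer: bystander: hammer 240 mm long lying on the bench

How it is judged (in metres and radians):
On the way:
1. the punch that belongs to the disc's stump is held by the fingers with its ball lifted about as high as the file rack (((horizontal distance between disc and stump_wide below 0.03 m and height (world z) of punch_large_tip above 0.125 m and contact force between the fingers and punch_large above 1 N) or (horizontal distance between disc and stump_slim below 0.03 m and height (world z) of punch_small_tip above 0.125 m and contact force between the fingers and punch_small above 1 N))), for 0.1 s.
At the end, for the whole second after the job is handed in: The punch belonging to the disc's stump is gripped by the fingers and still (under 20 mm/s), upright within 0.12 rad, the lowest point of its ball within 6 mm of the disc's centre sideways and 2 to 15 mm above its upper face, not touching it; the disc lies flat and within 10 mm of where it was (((horizontal distance between disc and stump_wide below 0.03 m and horizontal distance between punch_large_tip and disc_top below 0.006 m and z of punch_large_tip in the frame of disc_top between 0.002 and 0.015 m and angle between punch_large's own z axis and vertical below 0.12 rad and linear speed of punch_large below 0.02 m/s and contact force between the fingers and punch_large above 1 N and contact force between punch_large and disc below 0.05 N and distance of disc from where it was at the start of the episode below 0.01 m and angle between disc's own z axis and vertical below 0.05 rad) or (horizontal distance between disc and stump_slim below 0.03 m and horizontal distance between punch_small_tip and disc_top below 0.006 m and z of punch_small_tip in the frame of disc_top between 0.002 and 0.015 m and angle between punch_small's own z axis and vertical below 0.12 rad and linear speed of punch_small below 0.02 m/s and contact force between the fingers and punch_small above 1 N and contact force between punch_small and disc below 0.05 N and distance of disc from where it was at the start of the episode below 0.01 m and angle between disc's own z axis and vertical below 0.05 rad))); the arm keeps its last pose, push and grip.
It fails at once if a punch touches the copper disc or the dome (contact force between any of punch_large, punch_small and disc above 0.3 N or contact force between any of punch_large, punch_small and dome above 0.3 N).
It fails at once if the disc is shifted by more than 10 mm (distance of disc from where it was at the start of the episode above 0.01 m).
It fails at once if the file rack is struck by a punch or the arm (contact force between any of punch_large, punch_small, the arm, the fingers and file_rack above 1 N).
It fails at once if the punch that does not belong to the job is moved by more than 20 mm ((horizontal distance between disc and stump_wide below 0.03 m and distance of punch_small from where it was at the start of the episode above 0.02 m) or (horizontal distance between disc and stump_slim below 0.03 m and distance of punch_large from where it was at the start of the episode above 0.02 m)).
It fails at once if the dome or another thing lying on the bench is moved by more than 20 mm (distance of any of bench_block, spool, jar, hammer, dome from where it was at the start of the episode above 0.02 m).
It also fails if it takes over 45 s, if anything falls off the work surface, if the arm or the gripper's body presses on something with over 40 N, if the wrist force passes 120 N, or if a joint passes its speed limit or range.

## Working session

There is one attempt and no reset: what is moved stays moved. The work goes in short steps, Python scripts to look and compute and a tool call to move; the robot and the scene stay as the last step left them, time stands still between calls to the robot, and variables do not carry over. Pictures are saved under pics/ and viewed, at most 10 in all, crops included, and the job is handed in when it is done.

Besides the shell and the picture viewer there is one more tool, called after "Call:" as name(argument=value, ...) on one line, values as JSON. play_rows: Moves the arm, as the interface text tells. Its arguments: {"type":"object","properties":{"motion":{"type":"array"},"fingers":{"type":"number"}},"required":["motion"]}

```bash
mkdir -p pics
python3 - <<'E'
from rig import bot,imaging,finder
import cv2,numpy as np
s=bot.read_state();print(s['time_s'],s['position'],np.round(s['tcp_rot'],3).tolist(),s['opening'])
for c in ['top','scene']:
    f=imaging.capture(c);cv2.imwrite(f'pics/{c}0.png',f['frame'][:,:,::-1]);print(c,-f['R'].T@f['t'])
    for n in ['punch_large','punch_small','stand_large','stand_small','stump_wide','stump_slim','disc','dome','file_rack','jar','spool','bench_block','hammer']:
        print(c,n,[(np.round(d['at'],3).tolist(),round(d['confidence'],2)) for d in finder.recognise(c,n)[:2]])
E
```

```text
0.0 [ 0.13869785 -0.60871555  0.238599  ] [[0.975, 0.222, -0.0], [0.222, -0.975, 0.002], [0.0, -0.002, -1.0]] 1.0016766089272802
top [ 0.3727955  -0.02444111  0.88421991]
top punch_large [([0.463, 0.301, 0.099], 0.82), ([0.631, 0.304, 0.07], 0.52)]
top punch_small [([0.564, 0.154, 0.1], 0.91)]
top stand_large [([0.461, 0.284, 0.094], 0.65)]
top stand_small []
top stump_wide [([0.457, -0.32, 0.044], 0.85)]
top stump_slim [([0.601, -0.191, 0.043], 0.74)]
top disc [([0.464, -0.333, 0.045], 0.84)]
top dome [([0.458, -0.322, 0.044], 0.7), ([0.608, -0.192, 0.062], 0.61)]
top file_rack [([0.535, -0.001, 0.071], 0.6)]
top jar []
top spool []
top bench_block [([0.419, -0.137, 0.023], 0.78)]
top hammer [([0.688, -0.331, 0.021], 0.83)]
scene [ 1.39773057 -0.39842933  0.89805329]
scene punch_large [([0.472, 0.303, 0.1], 0.64)]
scene punch_small [([0.574, 0.155, 0.118], 0.82)]
scene stand_large [([0.481, 0.279, 0.064], 0.79), ([0.574, 0.155, 0.121], 0.17)]
scene stand_small [([0.582, 0.133, 0.06], 0.73)]
scene stump_wide [([0.489, -0.331, 0.046], 0.94)]
scene stump_slim [([0.638, -0.203, 0.04], 0.87)]
scene disc [([0.461, -0.33, 0.049], 0.51)]
scene dome [([0.621, -0.197, 0.06], 0.79), ([0.482, 0.279, 0.063], 0.28)]
scene file_rack [([0.574, -0.005, 0.069], 0.66)]
scene jar [([0.649, 0.307, 0.05], 0.88)]
scene spool [([0.406, 0.106, 0.035], 0.57)]
scene bench_block [([0.433, -0.141, 0.019], 0.92)]
scene hammer [([0.7, -0.344, 0.026], 0.65), ([0.475, 0.307, 0.099], 0.64)]
```

View pics/top0.png

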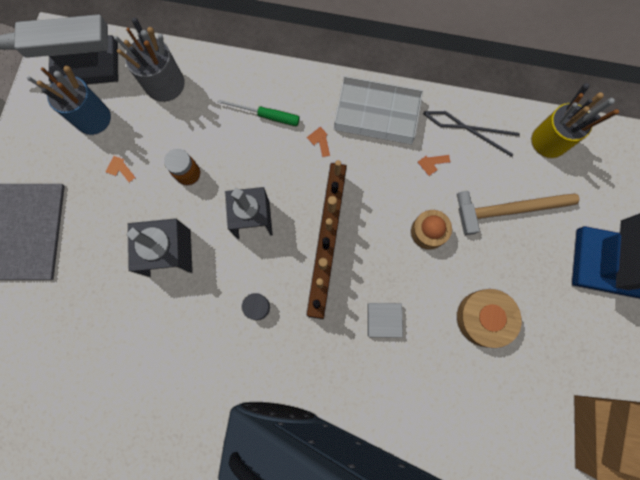

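View pics/scene0.png

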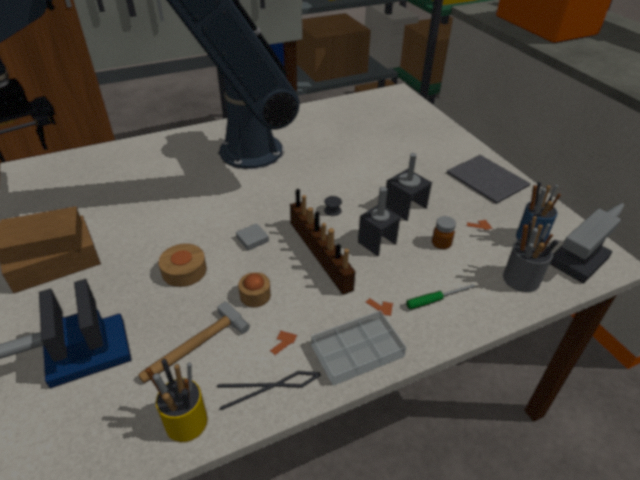

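The top view shows the flat disc on the wide stump at (492,318) and the dome on the slim one at (434,228), so the job is for punch_large, at (150,245). Next I measure it precisely.

```bash
cat > h.py <<'E'
from rig import bot,imaging,finder
import cv2,numpy as np
def ray(f,p,z):
    K,R,t=f['camera_matrix'],f['R'],f['t'];d=R.T@np.linalg.inv(K)@np.array([p[0],p[1],1.]);c=-R.T@t
    return c+d*(z-c[2])/d[2]
def proj(f,X):
    return cv2.projectPoints(np.array(X,float).reshape(-1,3),cv2.Rodrigues(f['R'])[0],f['t'],f['camera_matrix'],None)[0].reshape(-1,2)
def circ(m,f,z):
    c=max(cv2.findContours(m.astype(np.uint8),cv2.RETR_EXTERNAL,cv2.CHAIN_APPROX_NONE)[0],key=cv2.contourArea)[:,0]
    P=np.array([ray(f,p,z)[:2] for p in c])
    return P,cv2.fitEllipse((P*1e4).astype(np.float32))
E
python3 - <<'E'
from h import *
for c in ['top','scene']:
    f=imaging.capture(c)
    for n,z in [('disc',.048),('stump_wide',.045)]:
        for d in finder.outline_of(c,n)[:1]:
            P,e=circ(d['pixels'],f,z);print(c,n,round(d['confidence'],2),np.round(np.array(e[0])/1e4,4),np.round(np.array(e[1])/10,1),'bbox mid',((P.max(0)+P.min(0))/2).round(4),(P.max(0)-P.min(0)).round(4))
    for n in ['punch_large','stand_large']:
        for d in finder.outline_of(c,n)[:1]:
            ys,xs=np.where(d['pixels']);print(c,n,d['confidence'],xs.min(),xs.max(),ys.min(),ys.max())
    u,v=proj(f,[.465,.3,.11])[0].astype(int);print(c,u,v,)
    cr=f['frame'][v-36:v+36,u-48:u+48,::-1];cv2.imwrite(f'pics/{c}p.png',cv2.resize(cr,None,fx=8,fy=8,interpolation=cv2.INTER_CUBIC))
E
```

```text
top disc 0.73 [ 0.462 -0.33 ] [47.4 50.1] bbox mid [ 0.462  -0.3298] [0.0496 0.049 ]
top stump_wide 0.7 [ 0.4601 -0.3252] [108.9 121.5] bbox mid [ 0.4607 -0.3247] [0.1105 0.1214]
top punch_large 0.75 127 167 228 260
top stand_large 0.7 127 191 219 276
top 152 243
scene disc 0.71 [ 0.4672 -0.3299] [48.  49.4] bbox mid [ 0.4678 -0.3299] [0.0516 0.0493]
scene stump_wide 0.78 [ 0.4882 -0.3312] [110.  149.4] bbox mid [ 0.489  -0.3312] [0.1468 0.1077]
scene punch_large 0.71 399 420 153 187
scene stand_large 0.74 386 432 169 219
scene 405 175
```

View pics/topp.png

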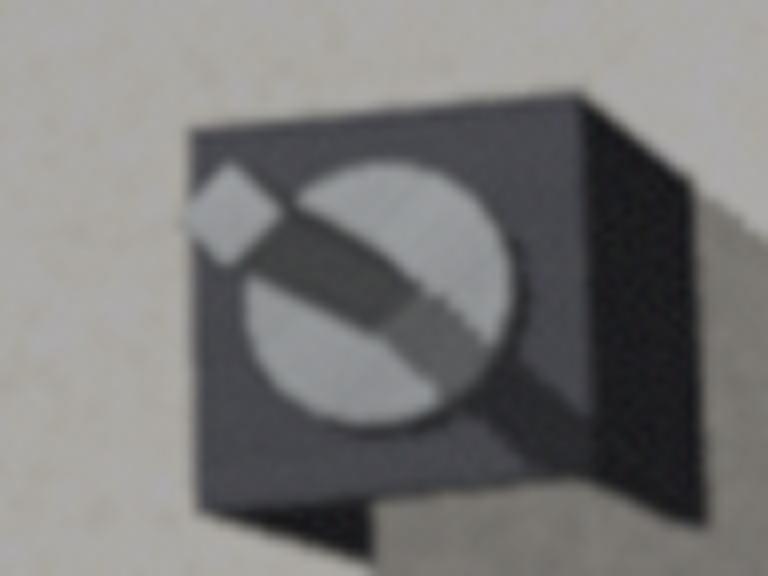

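View pics/scenep.png

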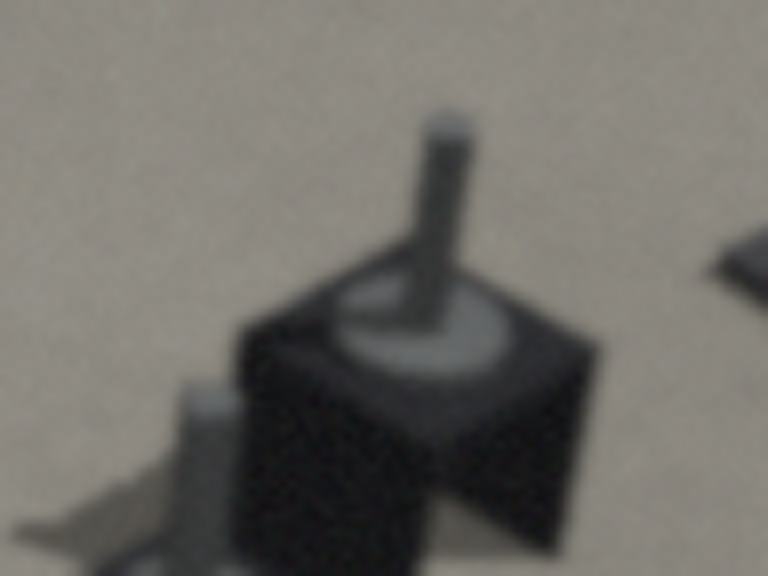

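The top crop shows the shank's top square centred at crop (233,213), turned about 45° to the image, and the collar disc centred at (379,294). In the scene crop they are at (452,124) and (422,322).

Run:
```python
from h import *
o={'top':(104,207),'scene':(357,139)}
F={c:imaging.capture(c) for c in o}
def w(c,p,z): return ray(F[c],(np.array(p)+.5)/8-.5+o[c],z)
print('top shank',w('top',(233,213),.18),'collar',w('top',(379,294),.1))
print('scene shank',w('scene',(452,124),.18),'collar',w('scene',(422,322),.1))
q=[w('top',p,.18)[:2] for p in [(233,160),(284,212),(230,268),(185,213)]]
for i in range(4):
    d=q[(i+1)%4]-q[i];print('shank edge',np.degrees(np.arctan2(d[1],d[0]))%90,np.linalg.norm(d))
q=[w('top',p,.093)[:2] for p in [(190,130),(582,95),(593,470),(200,510)]];print('plate mid',np.mean(q,0))
for i in range(4):
    d=q[(i+1)%4]-q[i];print('edge',np.degrees(np.arctan2(d[1],d[0]))%90,np.linalg.norm(d))
# disc by colour
for c in F:
    hsv=cv2.cvtColor(F[c]['frame'],cv2.COLOR_RGB2HSV);d=finder.outline_of(c,'disc')
    u,v=proj(F[c],[.464,-.33,.048])[0].astype(int);print(c,u,v,F[c]['frame'][v,u],F[c]['frame'][v,u-20])
    cr=F[c]['frame'][v-36:v+36,u-48:u+48,::-1];cv2.imwrite(f'pics/{c}d.png',cv2.resize(cr,None,fx=4,fy=4,interpolation=cv2.INTER_CUBIC))
a,b=[cv2.imread(f'pics/{c}d.png') for c in F];cv2.imwrite('pics/d.png',np.hstack([a,b]))
```

```text
top shank [0.46683155 0.30752915 0.18      ] collar [0.46598163 0.30765    0.1       ]
scene shank [0.4714869  0.30834032 0.18      ] collar [0.47156501 0.30866741 0.1       ]
shank edge 57.5270875041187 0.015702923124916078
shank edge 60.68754542444924 0.015352795882258855
shank edge 52.97673589653481 0.015289535698741974
shank edge 62.82094557675275 0.014176917644142095
plate mid [0.46621061 0.30752429]
edge 16.657451051830478 0.09001315391819115
edge 16.753920922337244 0.08752575275472262
edge 17.288222715620762 0.08832093651305045
edge 17.85173713058583 0.08851716682968531
top 492 316 [159  97  64] [144 115  79]
scene 180 256 [121  67  40] [127 109  87]
```

View pics/d.png

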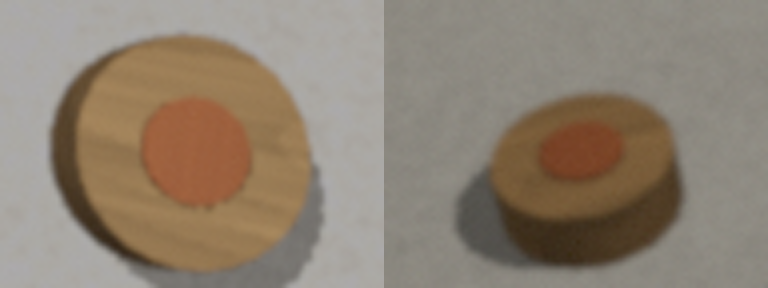

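Left, the top camera shows the disc centred at crop (196,152). Right, the scene camera shows it at (581,150). The two cameras differ by about 5 mm in x, and by the same amount at the punch and the disc. Relative displacements therefore agree, and the mean is a good absolute value: punch (0.469, 0.308), disc (0.4645, -0.330), flats at about -31.5°.

```bash
cat > d.py <<'E'
import sys,numpy as np
from rig import bot
from scipy.spatial.transform import Rotation as Ro
x,y,z,yaw=map(float,sys.argv[1:5])  # yaw = tool y axis heading
s=bot.read_state();R=np.array(s['tcp_rot']);p=np.array(s['position'])
a=np.radians(yaw);ty=np.array([np.cos(a),np.sin(a),0]);tz=np.array([0,0,-1.]);T=np.c_[np.cross(ty,tz),ty,tz]
print('t',s['time_s'],'p',p.round(4),'open',s['opening'],'gf',s['grasp_force'],'F',np.round(s['force'],1))
print('delta mm',(R.T@(np.array([x,y,z])-p)*1e3).round(1),'rot',Ro.from_matrix(R.T@T).as_rotvec(degrees=True).round(2))
E
python3 d.py .465 -.30 .26 -31.5
```

```text
t 2.1 p [ 0.1387 -0.6094  0.2396] open 0.9969786634695176 gf 0.0 F [0.2 0.4 0. ]
delta mm [ 386.8 -229.3  -20.4] rot [ -0.    -0.   -45.68]
```

The manual's scale: shifts go in shares of 0.75 m and turns go in shares of 120 degrees. Converting my numbers, 0.264 m / 0.75 = 0.352, 0.231 m / 0.75 = 0.308, -45.7 degrees / 120 = -0.3808.

Call:
play_rows(motion=[[[0.044,-0.0267,-0.0027,0,0,-0.05],[0.088,-0.052,-0.0047,0,0,-0.1],[0.132,-0.0787,-0.0067,0,0,-0.15],[0.176,-0.104,-0.0093,0,0,-0.2],[0.22,-0.1307,-0.012,0,0,-0.25],[0.264,-0.156,-0.014,0,0,-0.3],[0.308,-0.1827,-0.016,0,0,-0.35],[0.352,-0.208,-0.0187,0,0,-0.3808]]], fingers=0.087)

```text
time_s: 2.77
position: [0.3626, -0.3971, 0.2537]
tcp_rot: [[0.518, 0.855, 0.0], [0.855, -0.518, -0.0], [0.0, 0.0, -1.0]]
force: [0.2, -0.6, -0.4]
opening: 1.0
grasp_force: 0.0
```

```bash
python3 d.py .465 -.10 .26 -31.5
```

```text
t 2.7667 p [ 0.3626 -0.3971  0.2537] open 1.0001117442264096 gf 0.0 F [ 0.2 -0.6 -0.4]
delta mm [307.2 -66.4  -6.2] rot [ 0.   -0.    0.27]
```

Converted, 0.3 m / 0.75 = 0.4, 0.273 m / 0.75 = 0.364.

Call:
play_rows(motion=[[[0.052,-0.0113,-0.0013,0,0,0],[0.104,-0.0227,-0.0027,0,0,0],[0.156,-0.034,-0.004,0,0,0],[0.208,-0.0453,-0.0053,0,0,0],[0.26,-0.0567,-0.0067,0,0,0],[0.312,-0.068,-0.008,0,0,0],[0.364,-0.0793,-0.008,0,0,0],[0.4,-0.088,-0.008,0,0,0]]])

```text
time_s: 3.43
position: [0.4623, -0.1053, 0.2599]
tcp_rot: [[0.521, 0.854, 0.001], [0.854, -0.521, 0.001], [0.001, 0.0, -1.0]]
force: [1.0, 0.0, -0.6]
opening: 1.0
grasp_force: 0.0
```

```bash
python3 d.py .469 .308 .26 -31.5
```

```text
t 3.4333 p [ 0.4623 -0.1053  0.2599] open 0.9997735042712603 gf 0.0 F [ 1.   0.  -0.6]
delta mm [ 3.563e+02 -2.096e+02  2.000e-01] rot [ 0.02 -0.06  0.11]
```

Converted, 0.272 m / 0.75 = 0.3627, -0.06 m / 0.75 = -0.08.

Call:
play_rows(motion=[[[0.0453,-0.0267,0,0,0,0],[0.0907,-0.0533,0,0,0,0],[0.136,-0.08,0,0,0,0],[0.1813,-0.1067,0,0,0,0],[0.2267,-0.1333,0,0,0,0],[0.272,-0.16,0,0,0,0],[0.3173,-0.1867,0,0,0,0],[0.3627,-0.2133,0,0,0,0]]])

```text
time_s: 4.1
position: [0.4672, 0.2092, 0.2598]
tcp_rot: [[0.522, 0.853, 0.001], [0.853, -0.522, 0.0], [0.0, 0.001, -1.0]]
force: [0.8, 0.2, -0.6]
opening: 0.994
grasp_force: 0.0
```

Converted, 0.082 m / 0.75 = 0.1093, 0.08 m / 0.75 = 0.1067.

Call:
play_rows(motion=[[[0.04,-0.024,0,0,0,0],[0.0733,-0.044,0,0,0,0],[0.096,-0.0573,0,0,0,0],[0.1067,-0.064,0,0,0,0],[0.1093,-0.0653,0,0,0,0],[0.1093,-0.0653,0,0,0,0],[0.1093,-0.0653,0,0,0,0],[0.1093,-0.0653,0,0,0,0]]])

```text
time_s: 4.77
position: [0.4686, 0.3013, 0.2595]
tcp_rot: [[0.524, 0.852, -0.0], [0.852, -0.524, -0.001], [-0.001, -0.0, -1.0]]
force: [0.0, 0.0, 0.1]
opening: 1.003
grasp_force: 0.0
```

```bash
python3 d.py .469 .308 .15 -31.5
```

```text
t 4.7667 p [0.4686 0.3013 0.2595] open 1.0026998691234683 gf 0.0 F [0.  0.  0.1]
delta mm [  6.   -3.2 109.5] rot [-0.    0.04 -0.07]
```

Converted, 0.109 m / 0.75 = 0.1453, 0.07 m / 0.75 = 0.0933.

Call:
play_rows(motion=[[[0.008,-0.004,0.0133,0,0,0],[0.008,-0.004,0.04,0,0,0],[0.008,-0.004,0.0667,0,0,0],[0.008,-0.004,0.0933,0,0,0],[0.008,-0.004,0.12,0,0,0],[0.008,-0.004,0.1387,0,0,0],[0.008,-0.004,0.1453,0,0,0],[0.008,-0.004,0.1453,0,0,0]]])

```text
time_s: 5.43
position: [0.4682, 0.3085, 0.1488]
tcp_rot: [[0.523, 0.852, -0.004], [0.852, -0.523, -0.001], [-0.003, -0.002, -1.0]]
force: [0.6, 0.4, 0.1]
opening: 0.999
grasp_force: 0.0
```

```bash
python3 d.py .469 .308 .15 -31.5
python3 - <<'E'
from h import *
f={c:imaging.capture(c)['frame'] for c in ['top','scene']}
a=cv2.resize(f['top'][200:290,90:210],(480,360));b=cv2.resize(f['scene'][115:205,345:465],(480,360))
cv2.imwrite('pics/g.png',cv2.resize(np.hstack([a,b])[:,:,::-1],(800,300)))
E
```

```text
t 5.4333 p [0.4682 0.3085 0.1488] open 0.9987667441432304 gf 0.0 F [0.6 0.4 0.1]
delta mm [-0.   1.  -1.2] rot [-0.13  0.17 -0.04]
```

View pics/g.png

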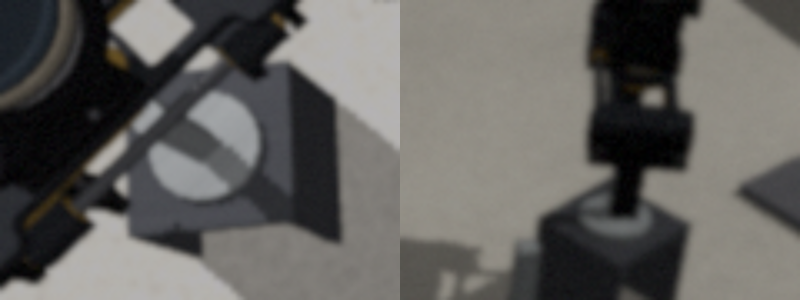

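The fingers straddle the shank: in the scene half it drops from the gripper into the collar at (620,210). Closing now.

Call:
play_rows(motion=[[[0,0,0,0,0,0],[0,0,0,0,0,0],[0,0,0,0,0,0],[0,0,0,0,0,0],[0,0,0,0,0,0],[0,0,0,0,0,0],[0,0,0,0,0,0],[0,0,0,0,0,0]]], fingers=0.0)

```text
time_s: 6.2
position: [0.469, 0.3094, 0.1506]
tcp_rot: [[0.522, 0.853, 0.0], [0.853, -0.522, 0.0], [0.0, -0.0, -1.0]]
force: [0.1, -0.4, 0.1]
opening: 0.476
grasp_force: 0.0
```

Call:
play_rows(motion=[[[0,0,0,0,0,0],[0,0,0,0,0,0],[0,0,0,0,0,0],[0,0,0,0,0,0]]])

```text
time_s: 6.53
position: [0.4682, 0.3098, 0.1505]
tcp_rot: [[0.523, 0.853, -0.002], [0.853, -0.523, 0.001], [-0.0, -0.002, -1.0]]
force: [5.1, -4.4, -6.1]
opening: 0.182
grasp_force: 30.0
```

Gripped at 15.9 mm with 30 N. Lifting straight up.

Call:
play_rows(motion=[[[0,0,0,0,0,0],[0,0,-0.0013,0,0,0],[0,0,-0.004,0,0,0],[0,0,-0.008,0,0,0],[0,0,-0.0133,0,0,0],[0,0,-0.02,0,0,0],[0,0,-0.0267,0,0,0],[0,0,-0.0333,0,0,0]]])

```text
time_s: 7.2
position: [0.4692, 0.3093, 0.1762]
tcp_rot: [[0.522, 0.853, 0.0], [0.853, -0.522, 0.0], [0.0, 0.0, -1.0]]
force: [0.1, 0.1, -5.7]
opening: 0.179
grasp_force: 29.9
```

Converted, -0.09 m / 0.75 = -0.12, -0.082 m / 0.75 = -0.1093.

Call:
play_rows(motion=[[[0,0,-0.0107,0,0,0],[0,0,-0.024,0,0,0],[0,0,-0.04,0,0,0],[0,0,-0.0573,0,0,0],[0,0,-0.0747,0,0,0],[0,0,-0.0933,0,0,0],[0,0,-0.1093,0,0,0],[0,0,-0.12,0,0,0]]])

```text
time_s: 7.87
position: [0.4695, 0.3096, 0.2678]
tcp_rot: [[0.522, 0.853, 0.003], [0.853, -0.522, 0.001], [0.002, 0.002, -1.0]]
force: [0.1, -0.2, -3.9]
opening: 0.184
grasp_force: 29.9
```

Converted, -0.03 m / 0.75 = -0.04, -0.027 m / 0.75 = -0.036.

Call:
play_rows(motion=[[[0,0,-0.008,0,0,0],[0,0,-0.016,0,0,0],[0,0,-0.024,0,0,0],[0,0,-0.0307,0,0,0],[0,0,-0.036,0,0,0],[0,0,-0.04,0,0,0],[0,0,-0.04,0,0,0],[0,0,-0.04,0,0,0]]])

```text
time_s: 8.53
position: [0.469, 0.3093, 0.2954]
tcp_rot: [[0.522, 0.853, -0.0], [0.853, -0.522, -0.0], [-0.0, -0.0, -1.0]]
force: [0.0, -0.4, -5.1]
opening: 0.178
grasp_force: 29.9
```

```bash
python3 d.py .4645 -.33 .295 -31.5
python3 - <<'E'
from h import *
f=imaging.capture('scene');cv2.imwrite('pics/l.png',f['frame'][:,:,::-1])
E
```

```text
t 8.5333 p [0.469  0.3093 0.2954] open 0.17750671738861168 gf 29.94895710144192 F [ 0.  -0.4 -5.1]
delta mm [-5.476e+02  3.300e+02  5.000e-01] rot [-0.01  0.01  0.02]
```

View pics/l.png

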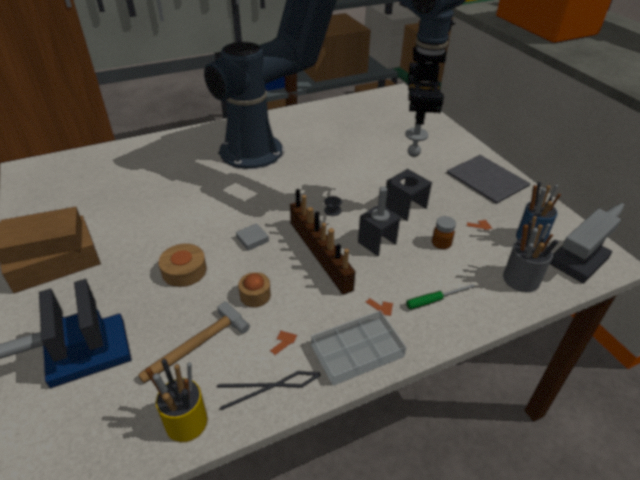

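The punch hangs straight and clear of its stand, at pixel (415,145), with its tip at about 0.175 m. Carrying it across now.

Converted, -0.154 m / 0.75 = -0.2053, -0.13 m / 0.75 = -0.1733.

Call:
play_rows(motion=[[[-0.008,0.0048,0,0,0,0],[-0.024,0.0144,0,0,0,0],[-0.048,0.0289,0,0,0,0],[-0.0773,0.0467,0,0,0,0],[-0.1093,0.0659,0,0,0,0],[-0.1413,0.0852,0,0,0,0],[-0.1733,0.1044,0,0,0,0],[-0.2053,0.1237,0,0,0,0]]])

```text
time_s: 9.25
position: [0.467, 0.1272, 0.2955]
tcp_rot: [[0.522, 0.853, -0.001], [0.853, -0.522, -0.001], [-0.001, -0.0, -1.0]]
force: [0.4, 0.3, -5.1]
opening: 0.182
grasp_force: 30.0
```

Converted, -0.192 m / 0.75 = -0.256, -0.168 m / 0.75 = -0.224.

Call:
play_rows(motion=[[[-0.032,0.0193,0,0,0,0],[-0.064,0.0385,0,0,0,0],[-0.096,0.0579,0,0,0,0],[-0.128,0.0771,0,0,0,0],[-0.16,0.0964,0,0,0,0],[-0.192,0.1157,0,0,0,0],[-0.224,0.1349,0,0,0,0],[-0.256,0.1543,0,0,0,0]]])

```text
time_s: 9.92
position: [0.4649, -0.0968, 0.2956]
tcp_rot: [[0.523, 0.852, -0.001], [0.852, -0.523, -0.0], [-0.001, -0.0, -1.0]]
force: [-0.1, 0.1, -4.5]
opening: 0.181
grasp_force: 30.0
```

Converted, -0.14 m / 0.75 = -0.1867, -0.136 m / 0.75 = -0.1813.

Call:
play_rows(motion=[[[-0.032,0.0193,0,0,0,0],[-0.064,0.0385,0,0,0,0],[-0.096,0.0579,0,0,0,0],[-0.1253,0.0755,0,0,0,0],[-0.1493,0.09,0,0,0,0],[-0.168,0.1013,0,0,0,0],[-0.1813,0.1093,0,0,0,0],[-0.1867,0.1127,0,0,0,0]]])

```text
time_s: 10.58
position: [0.4643, -0.2604, 0.2954]
tcp_rot: [[0.524, 0.852, -0.0], [0.852, -0.524, -0.001], [-0.001, 0.0, -1.0]]
force: [1.2, 0.7, -5.1]
opening: 0.178
grasp_force: 29.9
```

```bash
python3 d.py .4645 -.33 .24 -31.5
```

```text
t 10.5833 p [ 0.4643 -0.2604  0.2954] open 0.178428974651132 gf 29.949005430098623 F [ 1.2  0.7 -5.1]
delta mm [-59.1  36.6  55.5] rot [ 0.01  0.06 -0.11]
```

Converted, -0.059 m / 0.75 = -0.0787, 0.055 m / 0.75 = 0.0733.

Call:
play_rows(motion=[[[-0.016,0.0093,0,0,0,0],[-0.0373,0.0227,0,0,0,0],[-0.0587,0.036,0.0067,0,0,0],[-0.072,0.044,0.024,0,0,0],[-0.0787,0.048,0.044,0,0,0],[-0.0787,0.0487,0.0613,0,0,0],[-0.0787,0.0487,0.0707,0,0,0],[-0.0787,0.0487,0.0733,0,0,0]]])

```text
time_s: 11.25
position: [0.4643, -0.3265, 0.2378]
tcp_rot: [[0.522, 0.853, -0.004], [0.853, -0.522, 0.004], [0.002, -0.005, -1.0]]
force: [-0.0, 0.3, -5.6]
opening: 0.187
grasp_force: 29.9
```

Call:
play_rows(motion=[[[0,0,0,0,0,0],[0,0,0,0,0,0],[0,0,0,0,0,0],[0,0,0,0,0,0]]])

```text
time_s: 11.58
position: [0.466, -0.3277, 0.2415]
tcp_rot: [[0.522, 0.853, 0.001], [0.853, -0.522, -0.001], [-0.0, 0.002, -1.0]]
force: [-0.2, 0.2, -5.8]
opening: 0.184
grasp_force: 29.9
```

```bash
python3 d.py .4645 -.33 .2 -31.5
python3 - <<'E'
from h import *
F={c:imaging.capture(c) for c in ['top','scene']}
for c in F: 
    print(c,proj(F[c],[.4645,-.33,.13]),[(np.round(d['at'],4),round(d['confidence'],2)) for d in finder.recognise(c,'punch_large')[:1]+finder.recognise(c,'disc')[:1]])
a=F['top']['frame'][270:360,450:570];b=F['scene']['frame'][185:290,115:255]
r=lambda x:cv2.resize(x,(400,300),interpolation=cv2.INTER_CUBIC)
cv2.imwrite('pics/h.png',np.hstack([r(a),r(b)])[:,:,::-1])
E
```

```text
t 11.5833 p [ 0.466  -0.3277  0.2415] open 0.1839778764042538 gf 29.948934505227953 F [-0.2  0.2 -5.8]
delta mm [-2.8 -0.1 41.5] rot [0.11 0.03 0.05]
top [[510.68100872 314.25434095]] [(array([0.6608, 0.0017, 0.0715]), 0.37)]
scene [[174.51852309 230.86424791]] [(array([ 0.4736, -0.3289,  0.1918]), 0.66), (array([0.5763, 0.1539, 0.1198]), 0.68)]
```

View pics/h.png

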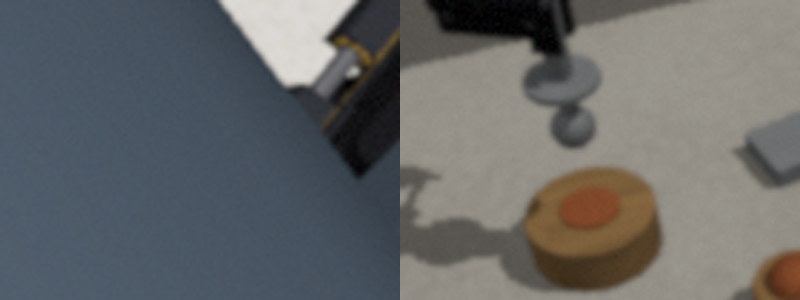

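The arm blocks the top view. In the scene half the ball is at (573,126), above the disc at (590,207). I'll fit the ball numerically in this camera, where the bias is the same for ball and disc.

```bash
cat > m.py <<'E'
from h import *
from scipy.optimize import least_squares
s=bot.read_state();tip=s['position'][2]-.1205
f=imaging.capture('scene');g=cv2.cvtColor(f['frame'],cv2.COLOR_RGB2GRAY)
m=finder.outline_of('scene','punch_large')
c=-f['R'].T@f['t']
def fit(P,zc):  # sphere silhouette: ray-to-centre distance = 18 mm
    D=np.array([ray(f,p,0.)-c for p in P]);D/=np.linalg.norm(D,axis=1)[:,None]
    r=lambda q:np.linalg.norm(np.cross(D,np.array([*q,zc])-c),axis=1)-.018
    return least_squares(r,[.467,-.33],loss='soft_l1',f_scale=.001)
best=m[0];M=best['pixels'].astype(np.uint8);print('conf',best['confidence'],'tip',tip,'TCP',s['position'])
cn=max(cv2.findContours(M,cv2.RETR_EXTERNAL,cv2.CHAIN_APPROX_NONE)[0],key=cv2.contourArea)[:,0].astype(float)
# the mask's outer edge lies half a pixel beyond border pixel centres
b=proj(f,[.467,-.33,tip+.018])[0];P=cn[(cn[:,1]>b[1]-2)];cen=P.mean(0)*[1,0]+[0,b[1]]
P=P+.5*(P-cen)/np.linalg.norm(P-cen,axis=1)[:,None]
q=fit(P,tip+.018);print('ball xy',q.x.round(4),'rms mm',1e3*np.sqrt(np.mean(q.fun**2)),len(P))
for d in finder.outline_of('scene','disc')[:1]:
    Pd,e=circ(d['pixels'],f,.048);print('disc',d['confidence'],np.array(e[0])/1e4,np.array(e[1])/10)
E
python3 m.py
```

```text
conf 0.89 tip 0.12027586373020077 TCP [ 0.46555059 -0.32748734  0.24077586]
ball xy [ 0.4654 -0.3258] rms mm 1.1270525161981257 24
disc 0.47 [ 0.46807661 -0.32963943] [47.2478302  53.45842896]
```

Converted, 0.049 m / 0.75 = 0.0653, 0.004 m / 0.75 = 0.0053.

Call:
play_rows(motion=[[[-0.0013,0.0013,0.0053,0,0,0],[-0.0027,0.0027,0.016,0,0,0],[-0.0031,0.0027,0.0293,0,0,0],[-0.0031,0.0027,0.044,0,0,0],[-0.0031,0.0027,0.056,0,0,0],[-0.0031,0.0027,0.0627,0,0,0],[-0.0031,0.0027,0.0653,0,0,0],[-0.0031,0.0027,0.0653,0,0,0]]])

```text
time_s: 12.7
position: [0.4658, -0.3302, 0.1906]
tcp_rot: [[0.522, 0.853, -0.001], [0.853, -0.522, 0.001], [0.0, -0.002, -1.0]]
force: [0.4, 0.6, -4.6]
opening: 0.185
grasp_force: 29.9
```

Call:
play_rows(motion=[[[0,0,0,0,0,0],[0,0,0,0,0,0],[0,0,0,0,0,0],[0,0,0,0,0,0]]])

```text
time_s: 13.03
position: [0.4662, -0.3307, 0.1921]
tcp_rot: [[0.522, 0.853, 0.001], [0.853, -0.522, -0.001], [-0.0, 0.001, -1.0]]
force: [0.6, -0.0, -4.5]
opening: 0.181
grasp_force: 29.9
```

```bash
for i in 1 2; do python3 m.py;done
python3 - <<'E'
from h import *
f=imaging.capture('scene')
cv2.imwrite('pics/i.png',cv2.resize(f['frame'][200:290,120:240],(800,600),interpolation=cv2.INTER_CUBIC)[:,:,::-1])
for X in ([.467,-.33,.048],[.467,-.33,.09],[.467,-.33,.14]): print(X,(proj(f,X)[0]-[120,200]+.5)*800/120-.5)
E
```

```text
conf 0.87 tip 0.07142410362312579 TCP [ 0.46612286 -0.33059673  0.1919241 ]
ball xy [ 0.4647 -0.3304] rms mm 1.4172103328920682 24
disc 0.61 [ 0.46864355 -0.33072654] [44.01357727 48.35744019]
[0.467, -0.33, 0.048] [408.62866217 383.27138682]
[0.467, -0.33, 0.09] [388.22938728 297.96914905]
[0.467, -0.33, 0.14] [362.66397833 191.06404554]Traceback (most recent call last):
  File "m.py", line 11, in <module>
    best=m[0];M=best['pixels'].astype(np.uint8);print('conf',best['confidence'],'tip',tip,'TCP',s['position'])
         ~^^^
IndexError: list index out of range
```

View pics/i.png

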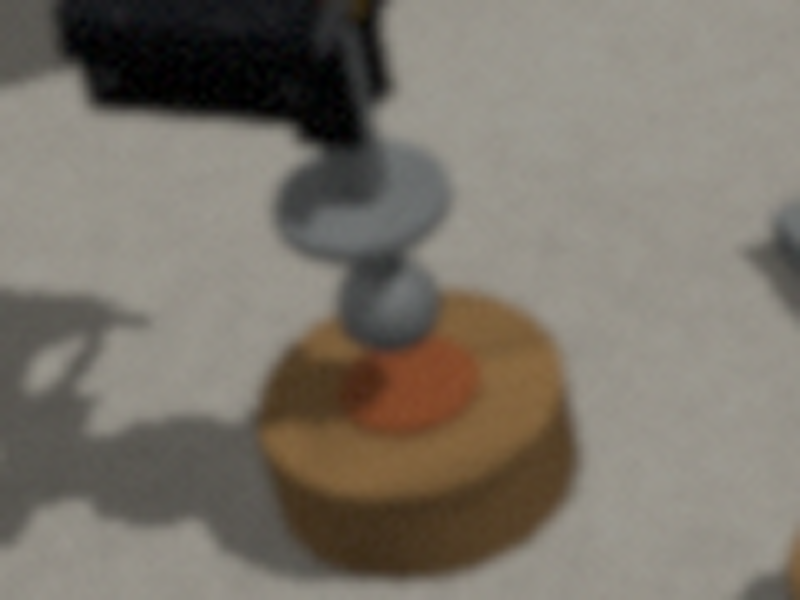

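The ball's centre at (389,299) matches the projection (388.5,299) for a punch axis on the disc's measured centre. The disc itself is at (410,384), predicted (409,383). It is aligned to about 1 mm, so I lower 15.5 mm to an 8 mm gap.

Converted, 0.0153 m / 0.75 = 0.0204, 0.015 m / 0.75 = 0.02.

Call:
play_rows(motion=[[[0,0,0.0013,0,0,0],[0,0,0.004,0,0,0],[0,0,0.008,0,0,0],[0,0,0.012,0,0,0],[0,0,0.016,0,0,0],[0,0,0.0187,0,0,0],[0,0,0.02,0,0,0],[0,0,0.0204,0,0,0]]])

```text
time_s: 14.0
position: [0.4659, -0.3304, 0.1758]
tcp_rot: [[0.522, 0.853, -0.0], [0.853, -0.522, 0.001], [0.0, -0.001, -1.0]]
force: [-0.5, 0.1, -5.8]
opening: 0.179
grasp_force: 29.9
```

Call:
play_rows(motion=[[[0,0,0,0,0,0],[0,0,0,0,0,0],[0,0,0,0,0,0],[0,0,0,0,0,0],[0,0,0,0,0,0],[0,0,0,0,0,0],[0,0,0,0,0,0],[0,0,0,0,0,0]]])

```text
time_s: 14.67
position: [0.466, -0.3305, 0.1763]
tcp_rot: [[0.522, 0.853, 0.0], [0.853, -0.522, -0.0], [-0.0, 0.0, -1.0]]
force: [0.2, 0.7, -4.6]
opening: 0.184
grasp_force: 29.9
```

```bash
python3 d.py .4662 -.3306 .1765 -31.5
python3 - <<'E'
from h import *
f=imaging.capture('scene')
cv2.imwrite('pics/j.png',cv2.resize(f['frame'][200:290,120:240],(800,600),interpolation=cv2.INTER_CUBIC)[:,:,::-1])
for X in ([.467,-.33,.048],[.467,-.33,.074]): print(X,(proj(f,X)[0]-[120,200]+.5)*800/120-.5)
E
```

```text
t 14.6667 p [ 0.466  -0.3305  0.1763] open 0.18380985480323753 gf 29.94880251120776 F [ 0.2  0.7 -4.6]
delta mm [ 0.   0.2 -0.2] rot [0.   0.   0.02]
[0.467, -0.33, 0.048] [408.62866217 383.27138682]
[0.467, -0.33, 0.074] [396.11212546 330.93185043]
```

View pics/j.png

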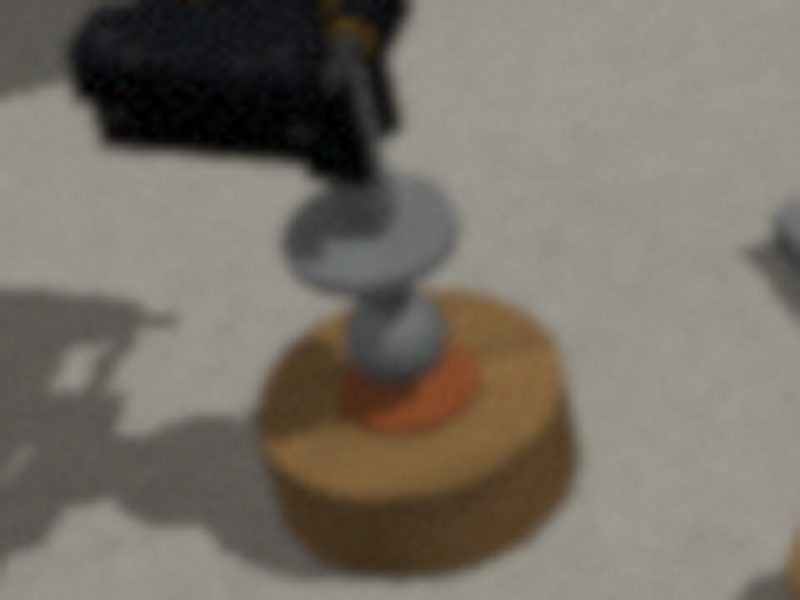

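The ball is at (397,333), predicted (396,331). It is centred to about 1 mm and hovers about 8 mm above the disc, with the arm at rest. Handing in.

```bash
python3 -c "
from rig import bot
print(bot.hand_in())"
```

```text
the job is handed in; nothing more can be done
None
```

The job is handed in: the large punch is held upright and still, its ball centred over the flat disc on the wide stump to about 1 mm and about 8 mm above it by my measurements; the hand-in returned no verdict.

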